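Open the stuck jar of roller wash

ROBOT

A 6-joint arm with a two-finger parallel gripper is mounted at the origin on the work surface. World frame = base frame: x ahead of the robot, y to its left, z up, the work surface at z = 0. Lengths are in m, angles in rad, forces in N, time in s.
With the tool pointing down it reaches from about 0.375 to 0.9 m from the base axis. Payload 3.1 kg.
Tool frame: the origin (TCP) lies midway between the tips of the shut fingers; the grasp point (between the pads) lies 19 mm behind it; x points along the fingers, z is the direction in which the jaws open and shut, and the axes are right-handed (so a half turn about x gives the same grasp; the last joint's range is limited). The gripper opens to 87 mm and grips with 3 to 60 N. Pads are 19 mm wide; open, the fingers measure 117 mm over their backs; the gripper's body (75 mm by 190 mm) begins 51 mm behind the grasp point.
Start: joints at [-1.46, 0.527, 1.433, -0, 1.181, -0.178], TCP at [0.178, -0.599, 0.223] pointing down, gripper open.
Joint ranges: [-3.08, 3.08], [-0.75, 2.2], [0.22, 2.44], [-1.43, 4.57], [0, 2.65], [-2.85, 2.85]. Speed limits (rad/s): [2.79, 2.79, 3.14, 3.14, 3.14, 3.14].

INTERFACE

Orientations are given as a unit quaternion [x, y, z, w].
In Python, from rig import robot, optics, workorder gives the robot as it stands.
- The arm moves only by the tool arm_command, never from a script. Its argument "plan" is a list of rows, each a list of 7 numbers: the shift along the tool's x, y, z in cm, then the turn, a rotation vector about the tool's x, y, z in rad, then the finger opening in cm, from 0 to 8.7. In form: [[x, y, z, ax, ay, az, gripper], ...]. A call has 1 to 12 rows; each row shifts and turns the pose as measured when the row begins, along the tool's axes as they then stand; what a row does not reach is not made up. A row lasts 1/8 s, in which the tool goes at most 62.5 mm and 10.7 degrees, less where a joint would pass 70% of its speed; a pose out of reach is approached as far as the arm can. A call with a gripper value outside its range is refused whole. The fingers move at their own pace and stop on an object; "grip_force" is the grip in N (left out, the last holds). Time passes only in rows, so rows that do not move let the fingers close. It gives the time, the measured TCP pose, the force and the opening at its end, in the units of the state.
- robot.get_obs(): the state, without advancing time (a new reading comes with each control period).
- optics.camera(name): name is "scene" or "top" or "wrist"; returns (picture, depth): 420x560x3 uint8, blue, green, red; 420x560 float32, m along the optical axis (not along the pixel's ray), 0 where there is no reading.
- optics.camera_info(name): a dict with "mtx" (3x3 intrinsics, pixels), "position" and "rotation" of the camera in the world; the wrist camera has in their place "tool_from_camera" (4x4, takes a point from camera to tool coordinates, whose origin is the TCP and whose axes are the tool frame's). Camera axes: x right, y down, z forward; pixel columns grow to the right and rows downward; lengths in m; the calibration is good to about 2 mm. A picture is of the moment at which its call begins: read the wrist's pose just before it. camera_info takes no time and is no camera call.
- workorder.hand_in(): hands the job in, once; it reports no verdict.
The state is a dict: "time": time; "q": joint angles; "joint_velocities": joint speeds; "joint_torque": joint torques, N m; "position": TCP position; "tool_rot": TCP orientation; "ft_force": force on the tool from outside, world axes, zero at the start; "moment": the same for the moment, N m; "grip_width": finger opening in m.
Only numpy, scipy, OpenCV 4.12 (cv2) and the standard library are available. Lean on these libraries where they do the work, as an engineer would, in place of code of your own. Each camera call takes 0.05 s, during which the arm holds its last target. There are 200 camera calls.

TASK

The red cap of the blue jar is stuck: lean on it just hard enough that the rubber mat keeps the jar from turning along, break it loose with a short hard twist, then spin it off its thread and set it down flat, open side down, in the steel tray. Do not crush the jar, and do not pull it up off the mat: it stays standing where it is. Leave everything else on the desk in its place.

Things in the scene. Friction and masses are not known exactly. Their poses are not given: they have to be found in the camera images.
- cap_mid (a point): Centre, half-way up, of the red ribbed screw cap on the blue jar: 44 mm across, 26 mm high, about 40 g, open below, z up, a white bar on top along its x. It unscrews anticlockwise seen from above. Stuck: it takes about 0.8 N m at first, so a weak grip slips (90 N on the fingers holds; 50 N once it is loose); within the first 0.3 to 0.8 rad it cracks loose, then turns easily and rises as it turns.
- neck_top (a point): Centre of the mouth of the blue jar's neck, hidden under the seated cap (cap centre 6 mm lower). Coarse thread, 38 mm across, with 2 mm of play up and down: the cap comes off it after roughly 2.5 to 3.1 rad in all, which cannot be seen; until then a pull only lifts the whole jar (about 5 N). Off the thread, the cap needs some 20 mm of free lift to clear the neck.
- jar: Squat round blue jar, 90 mm across, 100 mm high, about 0.5 kg. Origin: centre of its underside, z up; centre of the seated cap 125 mm above it, cap's rim 12 mm above the jar's shoulder. It stands loose on the mat: twisted as it stands it turns along with the stuck cap; pressed onto the rubber with 20 to 30 N (15 is barely enough) it holds; 5 N will do once the cap is loose. Over 50 N it buckles.
- jar_mark (a point): Middle of the orange square on the white label of the blue jar, 45 mm from the jar's axis on its x side, 54 mm above its underside; it shows whether the jar turns.
- bench_mat: Black ribbed rubber mat fixed to the desk, 170 mm (x) x 320 mm (y), 6 mm thick, on which both jars stand, either one at either end. Origin: centre of its underside, z up.
- tray: Shallow open steel tray fixed to the desk, 125 mm (x) x 165 mm (y), rim 14 mm high, floor 3 mm above the origin, walls 3 mm thick. Origin: centre of its underside, z up.
- grey_jar: Bystander: grey jar of the same shape with a green square on its label and a black cap, 138 mm high with the cap, 0.8 kg, on the same mat. Origin: centre of its underside.
- magenta_can: Bystander: round steel ink can with a magenta band, 94 mm across, 88 mm high. Origin: centre of its underside.
- cyan_can: Bystander: round steel ink can with a cyan band, 94 mm across, 88 mm high. Origin: centre of its underside.
- wash_bottle: Bystander: white plastic bottle with a blue cap, 60 mm across, 170 mm high. Origin: centre of its underside.
- tape_roll: Bystander: roll of yellow tape lying flat, 100 mm across, 48 mm high. Origin: centre of its underside.
- ink_knife: Bystander: ink knife with a wooden handle and a steel blade, 240 mm long, lying flat along its x axis. Origin: under its middle.
- loupe: Bystander: black folding print magnifier, 50 x 44 x 50 mm. Origin: centre of its underside.
Things that resemble listed ones, but are neither listed nor needed, are in the scene too. What is shaped like the tray but turquoise is not meant. There is more than one size of the part that bears cap_mid; the job needs the larger.

How it is judged:
By the outcome, as a careful person would: the job done as asked, in the order asked, and still so for the second after the job is handed in, with the robot touching nothing.
It also fails if it takes over 72 s, if anything falls off the work surface, if the arm or the gripper's body presses on something with over 40 N, if the wrist force passes 120 N, or if a joint passes its speed limit or range.

## Working session

There is one attempt and no reset: what is moved stays moved. The work goes in short steps, Python scripts to look and compute and a tool call to move; the robot and the scene stay as the last step left them, time stands still between calls to the robot, and variables do not carry over. Pictures are saved under pics/ and viewed, about 8 in all and at most 12, crops included, and the job is handed in when it is done.

Besides the shell and the picture viewer there is one more tool, called after ">>>" by a JSON object that holds its "op" and its "data". arm_command: Moves the arm, as the interface text tells. Its arguments: {"type":"object","properties":{"plan":{"type":"array"},"grip_force":{"type":"number"}},"required":["plan"]}

```bash
ls; mkdir -p pics; python3 - <<'E'
from rig import robot, optics
import cv2,numpy as np
o=robot.get_obs()
print({k:np.round(v,3).tolist() for k,v in o.items()})
ims=[]
for n in ("scene","top"):
    p,d=optics.camera(n); np.savez(f"pics/{n}0.npz",p=p,d=d)
    cv2.imwrite(f"pics/{n}0.png",p)
    i=optics.camera_info(n); print(n,{k:np.round(v,4).tolist() if not isinstance(v,str) else v for k,v in i.items()})
print(optics.camera_info("wrist"))
E
```

```text
pics
{'time': 0.0, 'q': [-1.461, 0.528, 1.434, 0.0, 1.181, -0.178], 'joint_velocities': [-0.0, 0.0, -0.002, 0.001, -0.0, 0.001], 'joint_torque': [-0.002, -44.005, -17.659, 0.063, 0.058, -0.0], 'position': [0.178, -0.598, 0.222], 'tool_rot': [0.423, 0.567, -0.422, 0.566], 'ft_force': [0.019, 0.806, 0.302], 'moment': [0.008, 0.028, 0.005], 'grip_width': 0.087}
scene {'mtx': [[394.3273, 0.0, 277.3434], [0.0, 394.3273, 208.258], [0.0, 0.0, 1.0]], 'position': [1.2733, 0.0868, 0.9101], 'rotation': [0.6035, 0.6991, -0.2879, -0.2533]}
top {'mtx': [[484.0826, 0.0, 276.2414], [0.0, 484.0826, 209.6332], [0.0, 0.0, 1.0]], 'position': [0.2913, 0.001, 1.3396], 'rotation': [0.7122, -0.6983, 0.0591, -0.0405]}
{'mtx': array([[317.85496736,   0.        , 277.83249139],
       [  0.        , 317.85496736, 207.03069917],
       [  0.        ,   0.        ,   1.        ]]), 'tool_from_camera': array([[ 3.74305648e-04, -2.68066871e-01,  9.63400235e-01,
        -1.62728196e-01],
       [-2.53116755e-04, -9.63400297e-01, -2.68066790e-01,
         7.43015881e-02],
       [ 9.99999898e-01, -1.43513828e-04, -4.28458389e-04,
        -4.38677909e-04],
       [ 0.00000000e+00,  0.00000000e+00,  0.00000000e+00,
         1.00000000e+00]])}
```

View pics/scene0.png

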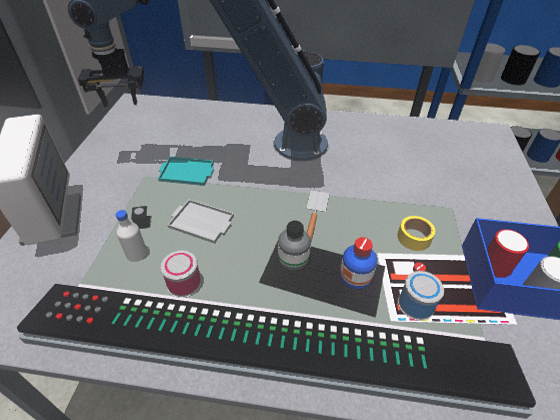

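View pics/top0.png

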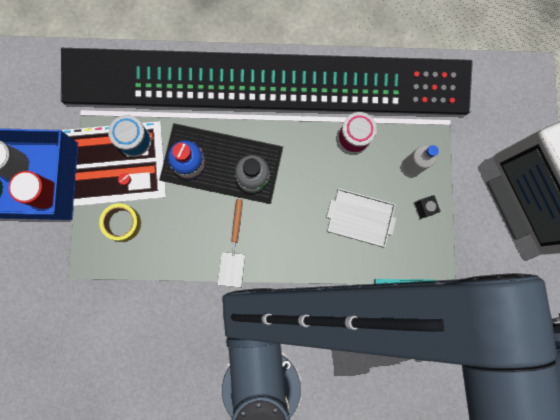

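The scene view shows the blue jar with its large red cap at (363,244), the steel tray at (201,221) and a small decoy cap at (419,267). The same things are in the top view: jar cap (181,150), tray (361,217) and grey jar (252,172). The turquoise tray isn't the target.

```bash
cat > h.py <<'E'
import numpy as np, cv2
from rig import robot, optics
from scipy.spatial.transform import Rotation as R
def pose(name,o=None):
    i=optics.camera_info(name)
    if name=="wrist":
        T=np.eye(4); T[:3,:3]=R.from_quat(o["tool_rot"]).as_matrix(); T[:3,3]=o["position"]
        T=T@i["tool_from_camera"]; return np.array(i["mtx"]),T[:3,:3],T[:3,3]
    return np.array(i["mtx"]),R.from_quat(i["rotation"]).as_matrix(),np.array(i["position"])
def ray(P,uv,z):
    K,Rm,t=P; d=np.linalg.solve(K,np.array([*uv,1.]));d=Rm@d
    return t+d*(z-t[2])/d[2]
def proj(P,X):
    K,Rm,t=P; c=K@(Rm.T@(np.asarray(X)-t)); return c[:2]/c[2]
def red(p): 
    h=cv2.cvtColor(p,cv2.COLOR_BGR2HSV)
    return ((((h[...,0]<8)|(h[...,0]>172))&(h[...,1]>150)&(h[...,2]>90))*255).astype(np.uint8)
def blobs(m,amin=30):
    n,l,s,c=cv2.connectedComponentsWithStats(m); return [(int(s[i,4]),s[i,:4].tolist(),c[i].round(1).tolist()) for i in range(1,n) if s[i,4]>amin]
def world(P,u,v,d):
    K,Rm,t=P; return t+Rm@(np.linalg.solve(K,np.array([u,v,1.]))*d)
E
python3 - <<'E'
from h import *
for n in ("top","scene"):
    f=np.load(f"pics/{n}0.npz"); p,d=f["p"],f["d"]; P=pose(n)
    print(n,"red",[(b,np.round(world(P,*b[2],d[int(b[2][1]),int(b[2][0])]),3)) for b in blobs(red(p))])
    if n=="top":
        # tray: light low-sat patch
        h=cv2.cvtColor(p,cv2.COLOR_BGR2HSV)
        m=np.zeros(p.shape[:2],np.uint8); m[170:260,315:405]=1
        g=((h[...,1]<22)&(h[...,2]>150)&(m>0)).astype(np.uint8)
        g=cv2.morphologyEx(g,cv2.MORPH_OPEN,np.ones((5,5)))
        c=max(cv2.findContours(g,0,2)[0],key=cv2.contourArea); r=cv2.minAreaRect(c)
        print("tray",r,[ray(P,q,.008).round(3) for q in cv2.boxPoints(r)],ray(P,r[0],.008), d[217,361])
        for q in [(361,217),(250,172),(300,260),(181,150),(428,155),(358,133)]: print(q,world(P,*q,d[q[1],q[0]]).round(3))
    u=(181,150) if n=="top" else (363,244)
    cr=p[u[1]-28:u[1]+28,u[0]-28:u[0]+28]; cv2.imwrite(f"pics/c_{n}.png",cv2.resize(cr,None,fx=7,fy=7,interpolation=2))
a=[cv2.imread(f"pics/c_{n}.png") for n in("top","scene")]; cv2.imwrite("pics/crops.png",np.hstack(a))
E
```

```text
top red [((269, [75, 136, 37, 11], [93.1, 141.2]), array([0.664, 0.486, 0.005])), ((181, [173, 143, 18, 17], [181.1, 151.6]), array([0.604, 0.214, 0.145])), ((665, [76, 165, 79, 20], [113.8, 173.2]), array([0.575, 0.424, 0.   ])), ((98, [19, 172, 23, 31], [34.8, 190.4]), array([0.501, 0.582, 0.117]))]
tray ((359.5, 214.49996948242188), (88.99998474121094, 88.99998474121094), 90.0) [array([ 0.596, -0.14 ,  0.008]), array([ 0.602, -0.392,  0.008]), array([ 0.351, -0.387,  0.008]), array([ 0.346, -0.141,  0.008])] [ 0.47182535 -0.26486958  0.008     ] 1.3566822
(361, 217) [ 0.466 -0.271  0.   ]
(250, 172) [2.91e-01 1.00e-03 1.34e+00]
(300, 260) [ 0.343 -0.1    0.004]
(181, 150) [0.607 0.214 0.148]
(428, 155) [ 0.607 -0.409  0.159]
(358, 133) [ 0.681 -0.246  0.091]
scene red [((138, [495, 230, 34, 33], [511.3, 248.6]), array([0.543, 0.599, 0.119])), ((145, [355, 238, 17, 13], [363.3, 244.0]), array([0.608, 0.215, 0.147])), ((151, [493, 257, 21, 20], [503.5, 268.6]), array([0.552, 0.606, 0.047])), ((82, [390, 274, 18, 6], [397.9, 276.7]), array([ 0.586,  0.334, -0.   ])), ((196, [434, 274, 36, 8], [452.8, 277.3]), array([ 0.565,  0.486, -0.   ])), ((339, [435, 304, 66, 9], [460.2, 308.3]), array([0.664, 0.488, 0.   ]))]
```

View pics/crops.png

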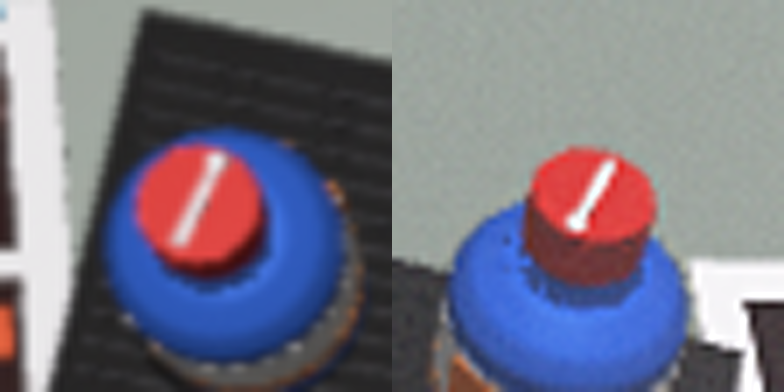

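```bash
python3 - <<'E'
from h import *
o=robot.get_obs(); M=R.from_quat(o["tool_rot"]).as_matrix(); print(M.round(3))
t=np.array([.605,.213,.25]); print("shift tool cm",(M.T@(t-o["position"])*100).round(2))
f=np.load("pics/top0.npz"); p=f["p"]; P=pose("top")
g=cv2.resize(p[175:260,310:410],None,fx=6,fy=6,interpolation=2); cv2.imwrite("pics/tray.png",g)
E
```

```text
[[-0.     0.959  0.285]
 [ 0.002  0.285 -0.959]
 [-1.     0.    -0.002]]
shift tool cm [ -2.69  64.05 -65.63]
```

View pics/tray.png

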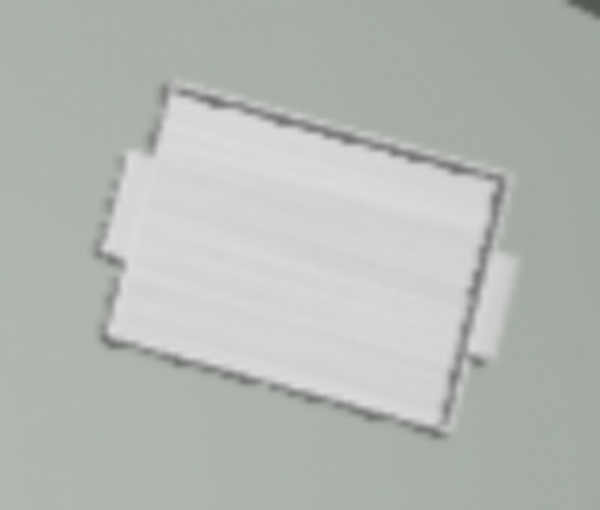

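The crop shows the steel tray with corners at (170,85), (510,178), (448,434) and (105,338). That puts its centre at top-view pixel (361.4,218.2), about (0.466,-0.27).

>>> {"op": "arm_command", "data": {"plan": [[-0.3, 3.6, -3.7, 0, 0, 0, 6.5], [-0.3, 3.6, -3.7, 0, 0, 0, 6.5], [-0.3, 3.6, -3.7, 0, 0, 0, 6.5], [-0.3, 3.6, -3.7, 0, 0, 0, 6.5], [-0.3, 3.6, -3.7, 0, 0, 0, 6.5], [-0.3, 3.6, -3.7, 0, 0, 0, 6.5], [-0.3, 3.6, -3.7, 0, 0, 0, 6.5], [-0.3, 3.6, -3.7, 0, 0, 0, 6.5], [-0.3, 3.6, -3.7, 0, 0, 0, 6.5], [0, 3.6, -3.7, 0, 0, 0, 6.5], [0, 3.6, -3.7, 0, 0, 0, 6.5], [0, 3.6, -3.7, 0, 0, 0, 6.5]]}}

```text
time: 1.6
position: [0.4729, -0.0362, 0.2477]
tool_rot: [0.427, 0.566, -0.424, 0.564]
ft_force: [1.4, 0.0, -0.1]
grip_width: 0.0648
```

```bash
python3 - <<'E'
from h import *
o=robot.get_obs(); M=R.from_quat(o["tool_rot"]).as_matrix()
print(o["time"],o["q"].round(3) if hasattr(o["q"],"round") else o["q"],o["position"],o["grip_width"])
t=np.array([.605,.213,.25]); print("shift tool cm",(M.T@(t-o["position"])*100).round(2)); print(M.round(3))
E
```

```text
1.6 [-0.315  0.291  1.767  0.005  1.085  0.974] [ 0.47289465 -0.03623311  0.24769018] 0.06480031576495017
shift tool cm [ -0.13  19.57 -20.32]
[[-0.     0.961  0.276]
 [ 0.004  0.276 -0.961]
 [-1.     0.001 -0.004]]
```

>>> {"op": "arm_command", "data": {"plan": [[0, 3.9, -4.1, 0, 0, 0, 6.5], [0, 3.9, -4.1, 0, 0, 0, 6.5], [0, 3.9, -4.1, 0, 0, 0, 6.5], [0, 3.9, -4.1, 0, 0, 0, 6.5], [0, 3.9, -3.9, 0, 0, 0, 6.5], [0, 0, 0, 0, 0, 0, 6.5]]}}

```text
time: 2.35
position: [0.6074, 0.225, 0.2459]
tool_rot: [0.425, 0.567, -0.424, 0.564]
ft_force: [0.2, -0.3, -1.1]
grip_width: 0.0647
```

```bash
cat > w.py <<'E'
import sys
from h import *
o=robot.get_obs(); P=pose("wrist",o); p,d=optics.camera("wrist"); cv2.imwrite(f"pics/{sys.argv[1]}.png",p); np.savez("pics/w.npz",p=p,d=d)
print(o["time"],np.round(o["q"],3),np.round(o["position"],4),np.round(o["ft_force"],2))
for b in blobs(red(p),300): print(b,d[int(b[2][1]),int(b[2][0])],ray(P,b[2],.144).round(4))
print("TCP px",proj(P,o["position"]))
m=red(p); c=cv2.findContours(m,0,2)[0]; c=[k for k in c if cv2.contourArea(k)>300]
zs=float(sys.argv[2]) if len(sys.argv)>2 else .144
mm=(m>0)&(d>0); v,u=np.nonzero(mm)
W=np.array([world(P,a,b,d[b,a]) for a,b in zip(u,v)]); T=W[np.abs(W[:,2]-zs)<.004]
T=T[np.hypot(*(T[:,:2]-[.605,.213]).T)<.05] if len(T) else T
if len(T): 
    (x,y),r=cv2.minEnclosingCircle(T[:,:2].astype(np.float32)); print("cap top circle",round(x,4),round(y,4),round(r,4),"z med",np.median(T[:,2]).round(4),len(T))
E
python3 w.py w1
```

```text
2.35 [0.181 0.536 1.345 0.004 1.262 1.466] [0.6074 0.225  0.2459] [ 0.23 -0.31 -1.1 ]
(484, [0, 47, 100, 37], [52.2, 63.0]) 0.37450954 [0.6692 0.4249 0.144 ]
(772, [36, 136, 174, 45], [114.2, 154.8]) 0.40326568 [0.6126 0.3687 0.144 ]
(640, [86, 156, 82, 40], [133.9, 177.1]) 0.39468482 [0.5987 0.35   0.144 ]
(1638, [264, 186, 50, 51], [288.1, 211.4]) 0.2703242 [0.6064 0.2164 0.144 ]
TCP px [278.77711752 257.32310028]
cap top circle 0.6061 0.2165 0.0221 z med 0.1466 1597
```

View pics/w1.png

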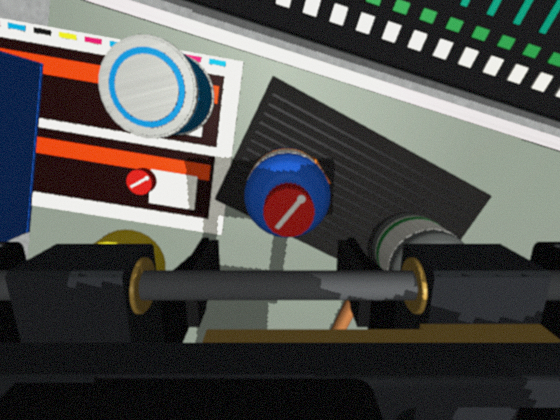

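The wrist view shows the red cap at (288,211), radius 22 mm as it should be, centred near (0.606,0.2165). It sits just off the line between the fingers.

>>> {"op": "arm_command", "data": {"plan": [[3, -0.4, 0.8, 0, 0, 0, 6.5], [3, 0, 0, 0, 0, 0, 6.5], [2, 0, 0, 0, 0, 0, 6.5], [0, 0, 0, 0, 0, 0, 6.5]]}}

```text
time: 2.9
position: [0.6009, 0.2091, 0.1633]
tool_rot: [0.423, 0.567, -0.428, 0.562]
ft_force: [-0.5, -0.8, -0.3]
grip_width: 0.0652
```

```bash
python3 w.py w2; python3 -c "
from h import *
o=robot.get_obs();print(R.from_quat(o['tool_rot']).as_matrix().round(3), o['ft_force'])"
```

```text
2.9 [1.590e-01 6.140e-01 1.451e+00 1.000e-03 1.086e+00 1.450e+00] [0.6009 0.2091 0.1633] [-0.53 -0.84 -0.28]
(1361, [0, 136, 125, 68], [69.2, 173.5]) 0.3260569 [0.6095 0.3374 0.144 ]
(450, [42, 143, 137, 42], [122.3, 160.2]) 0.3218046 [0.6256 0.309  0.144 ]
(3354, [235, 197, 72, 71], [269.9, 232.7]) 0.18967967 [0.6065 0.2163 0.144 ]
TCP px [278.78533923 257.30223197]
cap top circle 0.6068 0.216 0.0223 z med 0.1466 3294
[[-0.007  0.961  0.276]
 [-0.     0.276 -0.961]
 [-1.    -0.007 -0.002]] [-0.00985621 -0.00378893 -0.09606234]
```

>>> {"op": "arm_command", "data": {"plan": [[0, 0.75, -0.5, 0, 0, 0, 6.5], [2, 0, 0, 0, 0, 0, 6.5], [1.2, 0, 0, 0, 0, 0, 6.5], [0, 0, 0, 0, 0, 0, 6.5]]}}

```text
time: 3.45
position: [0.6117, 0.2167, 0.1367]
tool_rot: [0.427, 0.564, -0.425, 0.565]
ft_force: [-0.7, 0.3, 0.1]
grip_width: 0.065
```

```bash
python3 w.py w3
```

```text
3.45 [1.680e-01 6.570e-01 1.447e+00 1.000e-03 1.034e+00 1.460e+00] [0.6117 0.2167 0.1367] [-0.69  0.27  0.1 ]
(1996, [0, 156, 176, 70], [81.0, 191.5]) 0.29225624 [0.6221 0.3228 0.144 ]
(1851, [237, 234, 82, 37], [274.5, 254.6]) 0.16519539 [0.6158 0.2202 0.144 ]
(418, [250, 300, 54, 11], [276.7, 303.9]) 0.17231123 [0.5877 0.211  0.144 ]
TCP px [278.78624238 257.32577149]
cap top circle 0.6065 0.2162 0.0223 z med 0.1465 2221
```

>>> {"op": "arm_command", "data": {"plan": [[0.6, -0.5, -0.1, 0, 0, 0, 6.5], [1.0, 0, 0, 0, 0, 0, 6.5], [0, 0, 0, 0, 0, 0, 6.5]]}}

```text
time: 3.88
position: [0.6074, 0.2166, 0.1216]
tool_rot: [0.428, 0.563, -0.424, 0.566]
ft_force: [-0.8, 0.3, 0.1]
grip_width: 0.0654
```

>>> {"op": "arm_command", "data": {"plan": [[0.2, 0, 0, 0, 0, 0, 5.0], [0, 0, 0, 0, 0, 0, 4.0], [0, 0, 0, 0, 0, 0, 3.5], [0, 0, 0, 0, 0, 0, 3.5], [0, 0, 0, 0, 0, 0, 3.5]], "grip_force": 60}}

```text
time: 4.5
position: [0.608, 0.216, 0.1196]
tool_rot: [0.428, 0.563, -0.424, 0.566]
ft_force: [0.9, -1.1, -0.7]
grip_width: 0.0432
```

```bash
python3 -c "
from h import *
o=robot.get_obs();print({k:np.round(v,3).tolist() for k,v in o.items()})
p,d=optics.camera('scene');cv2.imwrite('pics/s1.png',cv2.resize(p[180:320,290:440],None,fx=4,fy=4,interpolation=2))"
```

```text
{'time': 4.5, 'q': [0.168, 0.674, 1.472, 0.0, 0.989, 1.461], 'joint_velocities': [-0.0, -0.0, -0.001, -0.001, -0.002, 0.002], 'joint_torque': [0.526, -48.001, -15.064, 0.163, -0.066, 0.001], 'position': [0.608, 0.216, 0.12], 'tool_rot': [0.428, 0.563, -0.424, 0.566], 'ft_force': [0.949, -1.076, -0.712], 'moment': [-0.023, -0.027, -0.049], 'grip_width': 0.043}
```

View pics/s1.png

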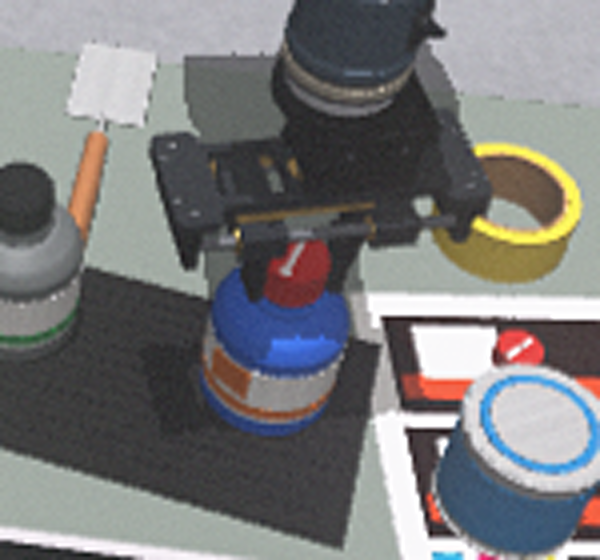

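The scene crop shows both fingers on the red cap, and the orange mark on the jar at crop (228,373). Next I lean on it.

>>> {"op": "arm_command", "data": {"plan": [[0.15, 0, 0, 0, 0, 0, 3.5], [0.15, 0, 0, 0, 0, 0, 3.5]]}}

```text
time: 4.8
position: [0.6081, 0.216, 0.1194]
tool_rot: [0.428, 0.563, -0.424, 0.566]
ft_force: [-3.0, -1.4, 8.0]
grip_width: 0.0426
```

>>> {"op": "arm_command", "data": {"plan": [[0.4, 0, 0, 0, 0, 0, 3.5], [0.4, 0, 0, 0, 0, 0, 3.5]]}}

```text
time: 5.05
position: [0.6083, 0.216, 0.1192]
tool_rot: [0.428, 0.562, -0.423, 0.567]
ft_force: [-6.5, -2.3, 19.9]
grip_width: 0.043
```

>>> {"op": "arm_command", "data": {"plan": [[0.5, 0.05, 0, 0, 0, 0, 3.5], [0.5, 0.05, 0, -0.18, 0, 0, 3.5], [0.5, 0.05, 0, -0.18, 0, 0, 3.5], [0.5, 0.05, 0, -0.18, 0, 0, 3.5]]}}

```text
time: 5.55
position: [0.6111, 0.2182, 0.1196]
tool_rot: [0.258, 0.655, -0.251, 0.665]
ft_force: [-9.5, -2.2, 23.4]
grip_width: 0.0431
```

```bash
cat > s.py <<'E'
import sys
from h import *
o=robot.get_obs();print({k:np.round(o[k],3).tolist() for k in("time","q","position","ft_force","moment","grip_width")})
p,d=optics.camera('scene');cv2.imwrite(f'pics/{sys.argv[1]}.png',cv2.resize(p[180:320,290:440],None,fx=4,fy=4,interpolation=2))
def mk(p):
    h=cv2.cvtColor(p,cv2.COLOR_BGR2HSV); m=((h[...,0]>4)&(h[...,0]<18)&(h[...,1]>110)).astype(np.uint8)*255
    k=np.zeros_like(m);k[255:295,335:380]=1; return blobs(m*k,15)
print("mark before",mk(np.load("pics/scene0.npz")["p"]),"now",mk(p))
E
python3 s.py s2
```

```text
{'time': 5.55, 'q': [0.171, 0.674, 1.471, 0.001, 0.979, 0.907], 'position': [0.611, 0.218, 0.12], 'ft_force': [-9.526, -2.216, 23.359], 'moment': [-0.21, 1.631, -0.172], 'grip_width': 0.043}
mark before [(103, [341, 267, 28, 18], [349.7, 276.2])] now [(109, [341, 269, 28, 16], [350.1, 277.3])]
```

View pics/s2.png

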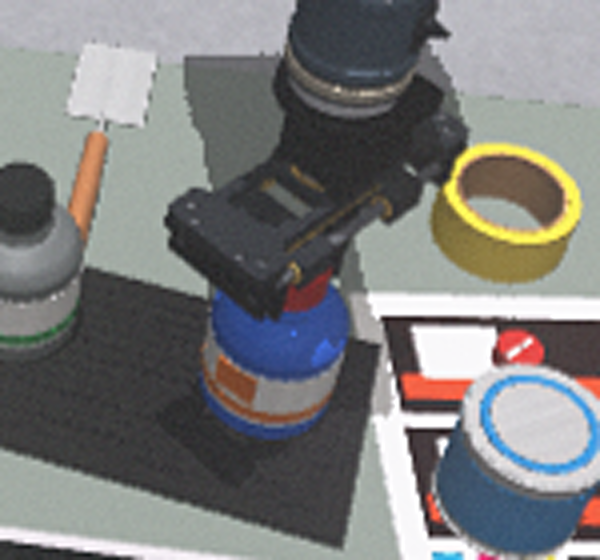

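```bash
python3 w.py w4 | head -1; python3 - <<'E'
import cv2,numpy as np
a=[cv2.imread(f"pics/{n}.png")[200:330,215:345] for n in("w3","w4")]
cv2.imwrite("pics/cmp.png",np.hstack([cv2.resize(x,None,fx=3,fy=3,interpolation=2) for x in a]))
E
```

```text
5.6 [1.710e-01 6.740e-01 1.471e+00 1.000e-03 9.790e-01 9.020e-01] [0.611  0.2182 0.1196] [-7.68 -1.08 23.1 ]
```

View pics/cmp.png

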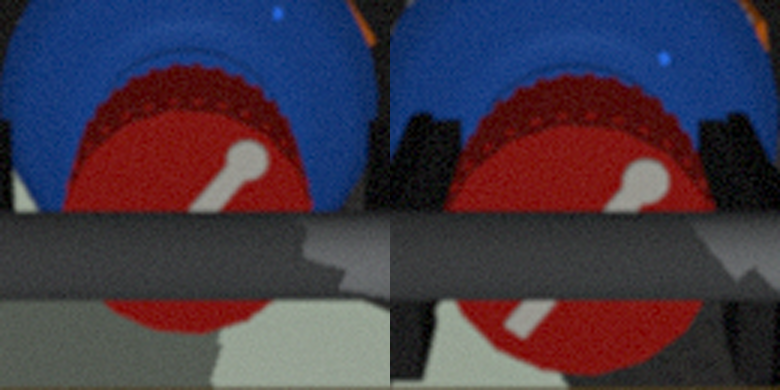

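Bar and fingers kept the same relative angle, so the cap turned with the gripper. The jar's mark moved only slightly.

>>> {"op": "arm_command", "data": {"plan": [[0.45, -0.07, -0.07, -0.18, 0, 0, 3.5], [0.45, -0.06, -0.08, -0.18, 0, 0, 3.5]]}}

```text
time: 5.9
position: [0.6096, 0.2193, 0.1196]
tool_rot: [0.133, 0.688, -0.126, 0.702]
ft_force: [-6.2, -2.0, 19.4]
grip_width: 0.0432
```

```bash
python3 s.py s3
```

```text
{'time': 5.9, 'q': [0.172, 0.671, 1.477, 0.002, 0.971, 0.54], 'position': [0.61, 0.219, 0.12], 'ft_force': [-6.159, -1.989, 19.356], 'moment': [-0.403, 1.047, -0.135], 'grip_width': 0.043}
mark before [(103, [341, 267, 28, 18], [349.7, 276.2])] now [(111, [341, 269, 28, 16], [350.3, 277.4])]
```

>>> {"op": "arm_command", "data": {"plan": [[0.2, -0.03, -0.07, -0.18, 0, 0, 3.5], [0.15, -0.02, -0.05, -0.18, 0, 0, 3.5], [0.12, 0, 0, -0.18, 0, 0, 3.5], [0.12, 0, 0, -0.18, 0, 0, 3.5]]}}

```text
time: 6.45
position: [0.6067, 0.2197, 0.1206]
tool_rot: [-0.131, 0.687, 0.133, 0.702]
ft_force: [-2.1, -1.8, 8.1]
grip_width: 0.0432
```

```bash
python3 s.py s4
```

```text
{'time': 6.45, 'q': [0.174, 0.667, 1.484, 0.002, 0.969, -0.203], 'position': [0.607, 0.22, 0.121], 'ft_force': [-2.068, -1.771, 8.072], 'moment': [-0.391, 0.424, -0.196], 'grip_width': 0.043}
mark before [(103, [341, 267, 28, 18], [349.7, 276.2])] now [(117, [341, 270, 31, 16], [351.4, 277.9])]
```

>>> {"op": "arm_command", "data": {"plan": [[0.2, 0, 0, -0.18, 0, 0, 3.5], [0.2, 0, 0, -0.18, 0, 0, 3.5], [0.2, 0, 0, -0.18, 0, 0, 3.5], [0.2, 0, 0, -0.18, 0, 0, 3.5]]}}

```text
time: 7.0
position: [0.6059, 0.2183, 0.1223]
tool_rot: [-0.378, 0.592, 0.372, 0.606]
ft_force: [-3.2, -2.0, 10.7]
grip_width: 0.0432
```

```bash
python3 s.py s5
```

```text
{'time': 7.0, 'q': [0.173, 0.664, 1.486, -0.001, 0.971, -0.945], 'position': [0.606, 0.218, 0.122], 'ft_force': [-3.234, -2.008, 10.721], 'moment': [-0.554, 0.518, -0.215], 'grip_width': 0.043}
mark before [(103, [341, 267, 28, 18], [349.7, 276.2])] now [(62, [345, 271, 11, 11], [349.5, 275.8]), (50, [341, 273, 29, 13], [354.4, 282.1])]
```

View pics/s5.png

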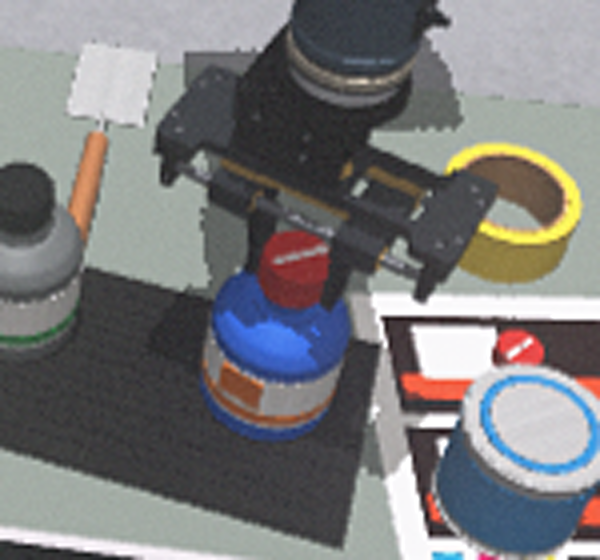

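The mark is now at crop (243,381), so the jar has crept a little. I'll press slightly harder for the rest of the turn.

>>> {"op": "arm_command", "data": {"plan": [[0.3, 0, 0, 0, 0, 0, 3.5], [0.3, 0, 0, -0.18, 0, 0, 3.5], [0.3, 0, 0, -0.18, 0, 0, 3.5], [0.3, 0, 0, -0.18, 0, 0, 3.5], [0.3, 0, 0, -0.18, 0, 0, 3.5], [0.3, 0, 0, -0.18, 0, 0, 3.5]]}}

```text
time: 7.8
position: [0.6077, 0.2156, 0.1246]
tool_rot: [0.614, -0.361, -0.595, -0.371]
ft_force: [-3.3, -2.6, 14.2]
grip_width: 0.043
```

```bash
python3 s.py s6
```

```text
{'time': 7.8, 'q': [0.171, 0.659, 1.488, -0.009, 0.965, -1.876], 'position': [0.608, 0.216, 0.125], 'ft_force': [-3.298, -2.628, 14.172], 'moment': [-0.415, 0.555, -0.246], 'grip_width': 0.043}
mark before [(103, [341, 267, 28, 18], [349.7, 276.2])] now [(112, [341, 271, 28, 15], [351.2, 278.8])]
```

>>> {"op": "arm_command", "data": {"plan": [[0.3, 0, 0, -0.18, 0, 0, 3.5], [0.2, 0, 0, -0.18, 0, 0, 3.5], [0.0, 0, 0, 0, 0, 0, 3.5], [-0.05, 0, 0, 0, 0, 0, 3.5], [-0.05, 0, 0, 0, 0, 0, 3.5], [-0.06, 0, 0, 0, 0, 0, 3.5]]}}

```text
time: 8.6
position: [0.6095, 0.215, 0.1274]
tool_rot: [0.674, -0.245, -0.649, -0.253]
ft_force: [0.0, -1.4, -1.2]
grip_width: 0.0431
```

>>> {"op": "arm_command", "data": {"plan": [[-0.1, 0, 0, 0, 0, 0, 3.5], [-0.1, 0, 0, 0, 0, 0, 3.5]]}}

```text
time: 8.85
position: [0.6093, 0.2151, 0.1289]
tool_rot: [0.674, -0.245, -0.649, -0.253]
ft_force: [0.0, -0.0, -1.4]
grip_width: 0.0429
```

>>> {"op": "arm_command", "data": {"plan": [[-0.1, 0, 0, 0, 0, 0, 3.5], [-0.1, 0, 0, 0, 0, 0, 3.5]]}}

```text
time: 9.1
position: [0.6093, 0.2151, 0.131]
tool_rot: [0.674, -0.245, -0.649, -0.253]
ft_force: [-0.1, -0.7, -0.1]
grip_width: 0.043
```

>>> {"op": "arm_command", "data": {"plan": [[-0.4, 0, 0, 0, 0, 0, 3.5], [-0.4, 0, 0, 0, 0, 0, 3.5], [-0.5, 0, 0, 0, 0, 0, 3.5], [-0.8, 0, 0, 0, 0, 0, 3.5]]}}

```text
time: 9.6
position: [0.6078, 0.2158, 0.1532]
tool_rot: [0.673, -0.245, -0.65, -0.253]
ft_force: [0.4, 0.9, 0.1]
grip_width: 0.0429
```

>>> {"op": "arm_command", "data": {"plan": [[-2, 0, 0, 0, 0, 0, 3.5], [-3, 0, 0, 0, 0, 0, 3.5], [-3, 0, 0, 0, 0, 0, 3.5], [0, 0, 0, 0, 0, 0, 3.5]]}}

```text
time: 10.1
position: [0.6054, 0.2162, 0.2378]
tool_rot: [0.674, -0.245, -0.649, -0.253]
ft_force: [-0.5, 0.2, -0.0]
grip_width: 0.0429
```

```bash
python3 s.py s7; python3 - <<'E'
from h import *
o=robot.get_obs(); M=R.from_quat(o["tool_rot"]).as_matrix(); print(M.round(3))
t=np.array([.466,-.27,.15]); print("shift tool cm",(M.T@(t-o["position"])*100).round(2))
# correction rotation in tool frame making tool x = world -z
v=np.cross([1,0,0],M.T@np.array([0,0,-1])); print("tilt fix rotvec",v.round(4))
P=pose("top"); pts=[(170,85),(510,178),(448,434),(105,338)]
W=np.array([ray(P,(a/6+310,b/6+175),.010)[:2] for a,b in pts]); print(W.round(3),W.mean(0),np.linalg.norm(np.roll(W,-1,0)-W,axis=1))
E
```

```text
{'time': 10.1, 'q': [0.173, 0.522, 1.397, -0.008, 1.186, -2.246], 'position': [0.605, 0.216, 0.238], 'ft_force': [-0.518, 0.154, -0.047], 'moment': [0.119, -0.041, 0.007], 'grip_width': 0.043}
mark before [(103, [341, 267, 28, 18], [349.7, 276.2])] now [(115, [342, 273, 29, 14], [352.7, 280.0])]
[[ 0.033 -0.659 -0.751]
 [-0.001 -0.752  0.659]
 [-0.999 -0.021 -0.026]]
shift tool cm [  8.19  45.82 -21.44]
tilt fix rotvec [ 0.     -0.0259  0.021 ]
[[ 0.542 -0.205]
 [ 0.501 -0.364]
 [ 0.382 -0.334]
 [ 0.423 -0.175]] [ 0.4618962  -0.26969251] [0.16420326 0.12376872 0.16374917 0.12295009]
```

View pics/s7.png

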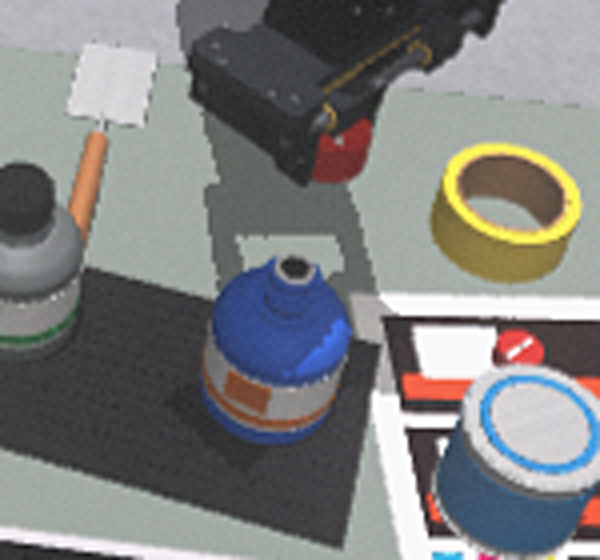

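The jar stands open at crop (295,265) where it was, and the cap is in the gripper. The tray measures 164 x 123 mm, centred at (0.462,-0.270). I'll unwind the wrist, then carry the cap over.

>>> {"op": "arm_command", "data": {"plan": [[0, 0, 0, 0.18, -0.026, 0.021, 3.5], [0, 0, 0, 0.18, 0, 0, 3.5], [0, 0, 0, 0.18, 0, 0, 3.5], [0, 0, 0, 0.18, 0, 0, 3.5], [0, 0, 0, 0.18, 0, 0, 3.5], [0, 0, 0, 0.18, 0, 0, 3.5], [0, 0, 0, 0.18, 0, 0, 3.5], [0, 0, 0, 0.18, 0, 0, 3.5], [0, 0, 0, 0, 0, 0, 3.5]]}}

```text
time: 11.28
position: [0.5943, 0.214, 0.2191]
tool_rot: [-0.314, 0.641, 0.323, 0.621]
ft_force: [-0.5, 0.0, -0.2]
grip_width: 0.043
```

```bash
cat > t.py <<'E'
from h import *
o=robot.get_obs(); M=R.from_quat(o["tool_rot"]).as_matrix(); print(np.round(o["q"],2),np.round(o["position"],4),M.round(3))
t=np.array([.462,-.27,.15]); print("shift tool cm",(M.T@(t-o["position"])*100).round(2))
v=np.cross([1,0,0],M.T@np.array([0,0,-1])); print("tilt fix rotvec",v.round(4))
E
python3 t.py
```

```text
[ 0.17  0.55  1.39  0.    1.23 -0.77] [0.5943 0.214  0.2191] [[-0.031 -0.804  0.594]
 [-0.002  0.594  0.804]
 [-1.     0.024 -0.02 ]]
shift tool cm [  7.4  -18.28 -46.66]
tilt fix rotvec [ 0.     -0.0199 -0.0241]
```

>>> {"op": "arm_command", "data": {"plan": [[-1, -1.8, -4.6, 0, -0.02, -0.024, 3.5], [0, -1.8, -4.6, 0, 0, 0, 3.5], [0, -1.8, -4.6, 0, 0, 0, 3.5], [0, -1.8, -4.6, 0, 0, 0, 3.5], [0, -1.8, -4.6, 0, 0, 0, 3.5], [0, -1.8, -4.6, 0, 0, 0, 3.5], [0, -1.8, -4.6, 0, 0, 0, 3.5], [0, -1.8, -4.6, 0, 0, 0, 3.5], [0, -1.8, -4.6, 0, 0, 0, 3.5], [0, 0, 0, 0, 0, 0, 3.5]]}}

```text
time: 12.52
position: [0.4794, -0.2289, 0.2218]
tool_rot: [-0.328, 0.628, 0.333, 0.623]
ft_force: [0.4, -0.1, -1.5]
grip_width: 0.043
```

```bash
python3 t.py
```

```text
[-0.65  0.41  1.66 -0.    1.08 -1.62] [ 0.4794 -0.2289  0.2218] [[-0.009 -0.826  0.563]
 [ 0.002  0.563  0.826]
 [-1.     0.009 -0.003]]
shift tool cm [ 7.18 -0.94 -4.35]
tilt fix rotvec [ 0.     -0.0033 -0.0088]
```

>>> {"op": "arm_command", "data": {"plan": [[0, -0.9, -4.3, 0, -0.003, -0.009, 3.5], [4, 0, 0, 0, 0, 0, 3.5], [4, 0, 0, 0, 0, 0, 3.5], [4, 0, 0, 0, 0, 0, 3.5], [3, 0, 0, 0, 0, 0, 3.5], [2, 0, 0, 0, 0, 0, 3.5], [0, 0, 0, 0, 0, 0, 3.5]]}}

```text
time: 13.4
position: [0.4624, -0.2643, 0.0447]
tool_rot: [-0.335, 0.622, 0.339, 0.622]
ft_force: [-1.3, 0.9, -0.3]
grip_width: 0.0428
```

```bash
python3 t.py; python3 - <<'E'
from h import *
p,d=optics.camera("scene"); cv2.imwrite("pics/s8.png",cv2.resize(p[150:290,120:270],None,fx=4,fy=4,interpolation=2))
E
```

```text
[-0.73  0.69  1.8   0.    0.67 -1.73] [ 0.4624 -0.2643  0.0447] [[-0.002 -0.837  0.547]
 [ 0.005  0.547  0.837]
 [-1.     0.005  0.003]]
shift tool cm [-10.53  -0.23  -0.47]
tilt fix rotvec [ 0.      0.0033 -0.0046]
```

View pics/s8.png

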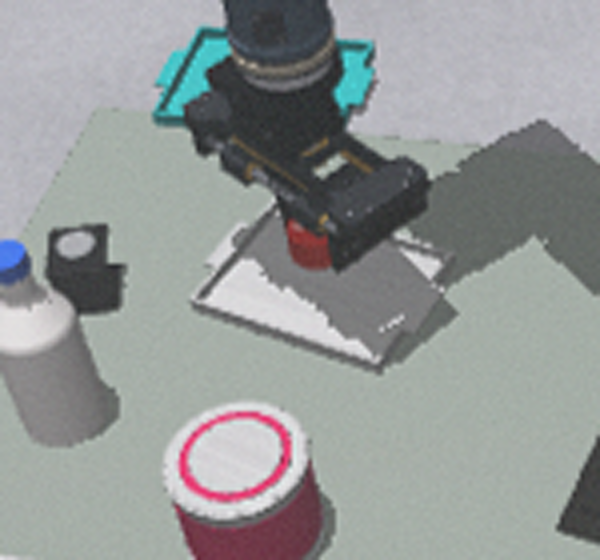

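The red cap hangs over the tray at crop (308,245), well clear of everything around it. I'll lower it gently until it touches.

>>> {"op": "arm_command", "data": {"plan": [[1.5, -0.2, -0.4, 0, 0, 0, 3.5], [1.0, 0, 0, 0, 0, 0, 3.5], [0.5, 0, 0, 0, 0, 0, 3.5], [0, 0, 0, 0, 0, 0, 3.5]]}}

```text
time: 13.95
position: [0.4639, -0.27, 0.0156]
tool_rot: [-0.337, 0.621, 0.337, 0.623]
ft_force: [0.5, 0.7, -0.3]
grip_width: 0.0428
```

>>> {"op": "arm_command", "data": {"plan": [[0.4, 0, 0, 0, 0, 0, 3.5], [0.3, 0, 0, 0, 0, 0, 3.5], [0.1, 0, 0, 0, 0, 0, 3.5]]}}

```text
time: 14.32
position: [0.4644, -0.2704, 0.0078]
tool_rot: [-0.338, 0.62, 0.337, 0.623]
ft_force: [-0.5, 0.5, -0.3]
grip_width: 0.0433
```

>>> {"op": "arm_command", "data": {"plan": [[0.1, 0, 0, 0, 0, 0, 3.5], [0.1, 0, 0, 0, 0, 0, 3.5]]}}

```text
time: 14.58
position: [0.4645, -0.2705, 0.0058]
tool_rot: [-0.338, 0.62, 0.336, 0.623]
ft_force: [0.6, -0.1, -0.3]
grip_width: 0.0432
```

>>> {"op": "arm_command", "data": {"plan": [[0.1, 0, 0, 0, 0, 0, 3.5], [0.05, 0, 0, 0, 0, 0, 3.5]]}}

```text
time: 14.82
position: [0.4645, -0.2705, 0.0042]
tool_rot: [-0.338, 0.62, 0.336, 0.623]
ft_force: [0.9, -0.1, 1.3]
grip_width: 0.0429
```

>>> {"op": "arm_command", "data": {"plan": [[0, 0, 0, 0, 0, 0, 3.5], [0, 0, 0, 0, 0, 0, 4.6], [0, 0, 0, 0, 0, 0, 5.5], [0, 0, 0, 0, 0, 0, 6.2], [-0.5, 0, 0, 0, 0, 0, 6.2], [-1.5, 0, 0, 0, 0, 0, 6.2], [-3, 0, 0, 0, 0, 0, 6.2], [-4, 0, 0, 0, 0, 0, 6.2], [-4, 0, 0, 0, 0, 0, 6.2], [-4, 0, 0, 0, 0, 0, 6.2], [0, 0, 0, 0, 0, 0, 6.2]], "grip_force": 10}}

```text
time: 16.2
position: [0.4641, -0.2708, 0.185]
tool_rot: [-0.339, 0.62, 0.335, 0.623]
ft_force: [-1.0, 0.3, -0.3]
grip_width: 0.0617
```

```bash
python3 - <<'E'
from h import *
o=robot.get_obs(); print(o["time"],o["position"],o["grip_width"])
a,d=optics.camera("wrist"); P=pose("wrist",o)
m=red(a);b=max(blobs(m,100)); print("cap",b,world(P,*b[2],d[int(b[2][1]),int(b[2][0])]))
v,u=np.nonzero(m); W=np.array([world(P,x,y,d[y,x]) for x,y in zip(u,v) if d[y,x]>0]); k=W[(W[:,2]>.022)&(W[:,2]<.05)&(np.hypot(W[:,0]-.4645,W[:,1]+.2705)<.05)]
A=np.c_[k[:,:2]-k[:,:2].mean(0),np.ones(len(k))]; print("top plane slope,z",np.linalg.lstsq(A,k[:,2],rcond=None)[0].round(4),len(k),cv2.minEnclosingCircle(k[:,:2].astype(np.float32)))
s,_=optics.camera("scene"); cv2.imwrite("pics/fin.png",np.hstack([cv2.resize(a,(400,300)),cv2.resize(s,(400,300))]))
E
python3 s.py s9|tail -1
```

```text
16.2 [ 0.46413243 -0.27075363  0.18498809] 0.061745932965165236
cap (1155, [258, 171, 41, 43], [277.7, 192.5]) [ 0.46559595 -0.27035286  0.02992614]
top plane slope,z [ 0.0215 -0.0176  0.0294] 1110 ((0.4668339788913727, -0.27089738845825195), 0.021835992112755775)
mark before [(103, [341, 267, 28, 18], [349.7, 276.2])] now [(64, [346, 273, 12, 10], [351.1, 277.5]), (43, [342, 276, 29, 11], [355.2, 283.3])]
```

View pics/fin.png

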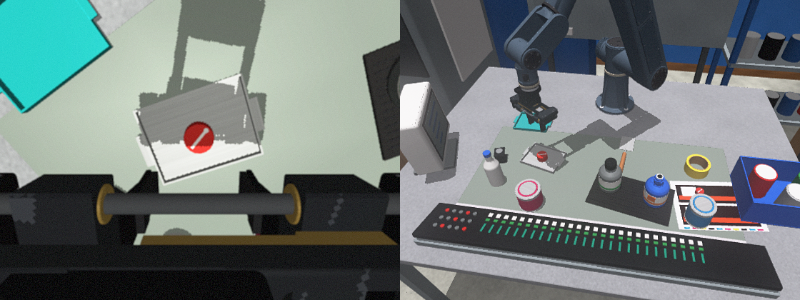

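The wrist half shows the cap flat in the steel tray at (199,137), bar upward. Its top is at z 0.029, as expected. The scene half shows the blue jar upright at (656,190) and the other things where they were.

```bash
python3 -c "
from rig import workorder
print(workorder.hand_in())"
```

```text
the job is handed in; nothing more can be done
None
```

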